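Clear the test plate and hold the spring probe on its mark

ROBOT

A 6-joint arm with a two-finger parallel gripper is mounted at the origin on the work surface. World frame = base frame: x ahead of the robot, y to its left, z up, the work surface at z = 0. Lengths are in m, angles in rad, forces in N, time in s.
With the tool pointing down it reaches from about 0.375 to 0.925 m from the base axis. Payload 5.7 kg.
Tool frame: the origin (TCP) lies midway between the tips of the shut fingers; the grasp point (between the pads) lies 19 mm behind it; z points along the fingers, y is the direction in which the jaws open and shut (so a half turn about z gives the same grasp; the last joint's range is limited). The gripper opens to 85 mm and grips with 20 to 120 N. Pads are 22 mm wide; open, the fingers measure 114 mm over their backs; the gripper's body (76 mm by 85 mm) begins 54 mm behind the grasp point. The pads swing forward as they close: fully open they stand 13 mm farther back than shut.
Start: joints at [1.182, 0.359, 1.51, -0, 1.272, -0.115], TCP at [0.162, 0.578, 0.231] pointing down, gripper open.
Joint ranges: [-2.97, 2.97], [-1.01, 2.36], [0.21, 2.38], [-0.96, 4.11], [0.2, 2.71], [-2.98, 2.98]. Speed limits (rad/s): [2.39, 2.39, 3.14, 3.14, 3.14, 3.14].

INTERFACE

Orientations are given as a unit quaternion [x, y, z, w].
In Python, from bench import r, viewer, order gives the robot as it stands.
- The arm moves only by the tool send_rows, never from a script. Its argument "commands" is one flat list of numbers, 5 for each row, row after row: the shift along the tool's x, y, z in mm, then the turn about the tool's z in rad, then the gripper command: -1 is fully open, 1 is shut, values between are in proportion. A call has 1 to 12 rows; each row is the pose to reach, as a shift and turn from the pose commanded when the call began, along the tool's axes at that moment; what a row does not reach only later rows make up. A row lasts 1/8 s, in which the tool goes at most 62.5 mm and 10.7 degrees, less where a joint would pass 70% of its speed; a pose out of reach is approached as far as the arm can. A call with a gripper value outside its range is refused whole. The fingers move at their own pace and stop on an object; the grip force is fixed at half the most. Time passes only in rows, so rows that repeat a pose let the fingers close. It gives the time, the measured TCP pose, the force and the opening at its end, in the units of the state.
- r.read_state(): the state, without advancing time (a new reading comes with each control period).
- viewer.camera(name): name is "scene" or "top" or "wrist"; returns a dict with "frame" (384x512x3 uint8, blue, green, red), "fx", "fy", "cx", "cy" (pixels), "k1" (the pictures are not rectified: a ray, as slopes to the right and down, at radius r is drawn at 1 + k1 r^2 times it, then the intrinsics apply), "origin" and "rotation" of the camera in the world. Camera axes: x right, y up, looking along -z (the intrinsics and any distortion apply to the point x, -y, -z); pixel columns grow to the right and rows downward; lengths in m; the calibration is good to about 2 mm. A picture is of the moment at which its call begins. There is no depth.
- order.sign_off(): hands the job in, once; it reports no verdict.
The state is a dict: "clock": time; "joints": joint angles; "qd": joint speeds; "tau": joint torques, N m; "tcp_pos": TCP position; "ee_rot": TCP orientation; "wrist_force": force on the tool from outside, world axes, zero at the start; "moment": the same for the moment, N m; "grip_width": finger opening in m.
Only numpy, scipy, OpenCV 4.12 (cv2) and the standard library are available. Lean on these libraries where they do the work, as an engineer would, in place of code of your own. Each camera call takes 0.05 s, during which the arm holds its last target. There are 200 camera calls.

TASK

On the lecture bench, use the yellow scraper block to sweep the three steel chips off the aluminium test plate into the blue catch tray at its end (only the scraper may touch the chips), then set the scraper back down on the bench, clear of the plate and tray. Next take the orange probe from its grey stand and press its brass tip gently on the plate inside the red ring, the probe upright and its broad faces parallel to the red line, so that the spring tip is pushed in about half-way; finish while still holding it there. Do not push hard on the plate with the probe, and do not disturb the flask, the carton or the jar.

Things in the scene. Friction and masses are not known exactly. Their poses are not given: they have to be found in the camera images.
- rig: fixed test rig: aluminium plate on a black base, block 100 (x) x 160 (y) x 40 mm high, so the flat plate top is 40 mm above the bench. Origin: centre of the block's underside, on the bench. At its +y end is the blue open catch tray, outside 130 mm in x, y = 80 to 164 mm; floor and walls 4 mm thick, walls 30 mm high (10 mm below the plate top). Chips swept over the +y edge fall into it.
- mark: red mark printed flat on the plate top: a ring of 24 mm inside and 29 mm outside diameter with a 4 mm centre dot, and a straight red line through it, visible as two 12 mm dashes on either side of the ring. Origin: ring centre, at the plate's surface. x: along the red line. z: up.
- chip0: one of three loose dark steel chips lying on the plate, 16 x 12 x 8 mm (x, y, z), 12 g; origin at the centre of its underside.
- chip1: one of three loose dark steel chips lying on the plate, 16 x 12 x 8 mm (x, y, z), 12 g; origin at the centre of its underside.
- chip2: one of three loose dark steel chips lying on the plate, 16 x 12 x 8 mm (x, y, z), 12 g; origin at the centre of its underside.
- scraper: scraper block standing on the bench: yellow foot 120 mm long (its x), 28 mm thick (its y), 25 mm high; on it a wooden grip 60 mm long (x), 18 mm thick (y), from 25 to 70 mm height, to be pinched across its y. About 0.2 kg. Origin: centre of the underside. The flat long foot is wider than the plate.
- stand: grey stand block fixed to the bench, 80 x 70 x 50 mm (x, y, z), with a 22 mm square hole right through from the top, in which the probe's nose hangs. Origin: centre of the underside.
- probe: surface probe 125 mm long, 0.18 kg, upright in the stand. Origin: end of the spring tip when out, on the axis; z up. Heights: brass tip d 10 (0-12 mm), nose d 18 (12-45), black flange 50 x 44 (45-51) resting on the stand top, orange body 44 (x) x 30 (y) (51-125). Broad faces, to be pinched, look along +y and -y; x runs along them and must be parallel to the red line, either way round.
- probe_tip (a point): centre of the end face of the probe's brass tip (moves with the tip).
- plunger (a joint): how far the spring tip is pushed into the probe, m: 0 fully out, 0.010 at the stop. The spring pushes back with 0.5 N at the start of its travel and 0.5 N more per mm (about 3 N half-way).
- flask: bystander: glass conical flask, 80 mm across, 123 mm high; origin at the centre of its underside.
- carton: bystander: plain cardboard carton 55 x 160 x 50 mm lying on the bench; origin at the centre of its underside.
- jar: bystander: amber jar with red cap, 60 mm across, 90 mm high; origin at the centre of its underside.
Not all that is in view belongs to the job. What is shaped like the probe but turquoise is not meant. There is more than one size of the scraper; the one meant has the size given above.

How it is judged:
By the outcome, as a careful person would: the job done as asked, in the order asked, and still so for the second after the job is handed in, while the arm keeps its last pose, push and grip.
It also fails if it takes over 61 s, if anything falls off the work surface, if the arm or the gripper's body presses on something with over 40 N, if the wrist force passes 120 N, or if a joint passes its speed limit or range.

## Working session

There is one attempt and no reset: what is moved stays moved. The work goes in short steps, Python scripts to look and compute and a tool call to move; the robot and the scene stay as the last step left them, time stands still between calls to the robot, and variables do not carry over. Pictures are saved under pics/ and viewed, about 8 in all and at most 12, crops included, and the job is handed in when it is done.

Besides the shell and the picture viewer there is one more tool, called after "Emit:" by a JSON object that holds its "fn" and its "kwargs". send_rows: Moves the arm, as the interface text tells. Its arguments: {"type":"object","properties":{"commands":{"type":"array","items":{"type":"number"}}},"required":["commands"]}

```bash
mkdir -p pics; ls; cat > h.py <<'E'
import numpy as np, cv2
from bench import r, viewer, order
def grab(name, fn=None):
    c=viewer.camera(name); np.save('pics/%s.npy'%name, c, allow_pickle=True)
    if fn: cv2.imwrite('pics/'+fn, c['frame'])
    return c
def load(name): return np.load('pics/%s.npy'%name, allow_pickle=True).item()
def ray(c,u,v):
    d=np.array([(u-c['cx'])/c['fx'],(v-c['cy'])/c['fy']]); s=d.copy()
    for _ in range(30): s=d/(1+c['k1']*(s@s))
    return np.array(c['origin']), np.array(c['rotation'])@np.array([s[0],-s[1],-1])
def at(c,u,v,z):
    o,d=ray(c,u,v); return (o+d*(z-o[2])/d[2])
def proj(c,p):
    q=np.array(c['rotation']).T@(np.array(p)-c['origin']); s=np.array([q[0],-q[1]])/-q[2]
    s=s*(1+c['k1']*(s@s)); return c['fx']*s[0]+c['cx'], c['fy']*s[1]+c['cy']
E
python3 - <<'E'
from h import *
for n in ('scene','top'):
    c=grab(n)
    print(n,c['fx'],c['cx'],c['cy'],c['k1'],np.round(c['origin'],3),np.round(c['rotation'],3).tolist())
    cv2.imwrite('pics/%s0.png'%n, cv2.resize(c['frame'],(800,600),interpolation=cv2.INTER_CUBIC))
s=r.read_state();print({k:np.round(v,3).tolist() for k,v in s.items()})
E
```

```text
pics
scene 418.1003017923436 252.68622788376132 192.97608909271614 -0.07780168672943213 [1.019 0.678 0.866] [0.128, 0.365, 0.874, 0.294]
top 469.67212599409174 262.32863818432696 190.0475942942098 0.022755990388527794 [0.246 0.029 1.307] [-0.076, 0.079, 0.713, -0.692]
{'clock': 0.1, 'joints': [1.182, 0.359, 1.511, -0.0, 1.273, -0.115], 'qd': [0.0, -0.002, -0.002, -0.0, 0.0, 0.0], 'tau': [0.0, -52.866, -27.935, -0.0, 0.005, 0.0], 'tcp_pos': [0.162, 0.577, 0.231], 'ee_rot': [0.136, 0.991, -0.001, -0.0], 'wrist_force': [-0.27, 0.451, -0.31], 'moment': [-0.015, 0.022, -0.021], 'grip_width': 0.085}
```

View pics/top0.png

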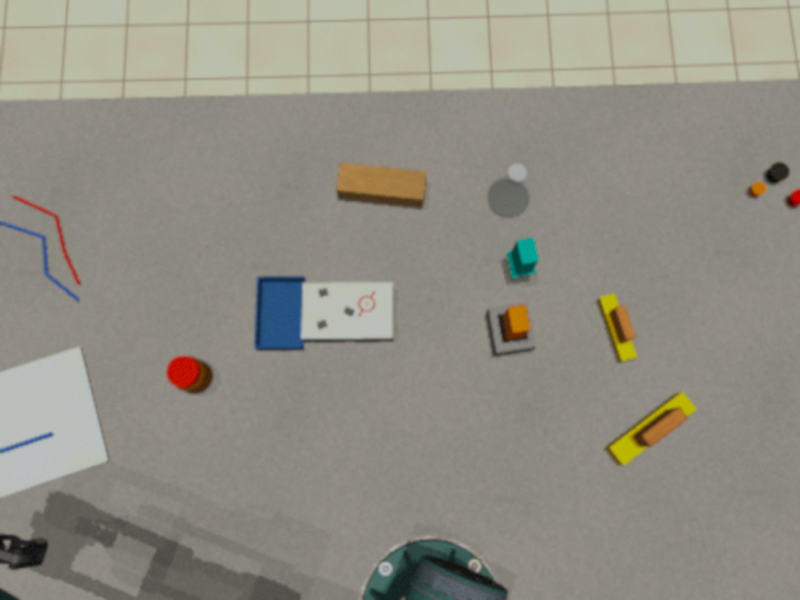

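View pics/scene0.png

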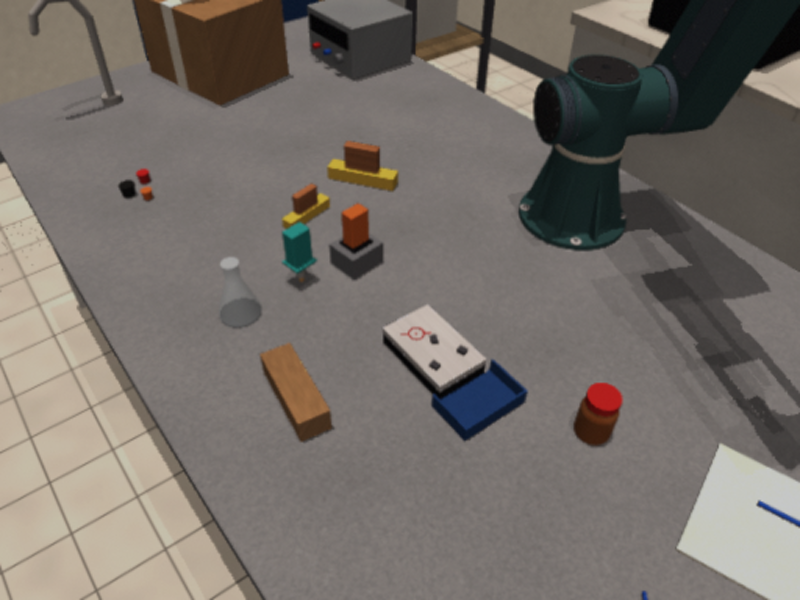

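The top view shows the rig at (325,312), with the tray at its left end and the ring at (367,303). The orange probe is at (515,322) and the turquoise one at (523,257), which is not meant. The scraper candidates are at (617,328), small, and (651,428), large. I'll confirm by measured length in an enlarged crop.

```bash
sed -i 's/^def ray/from scipy.spatial.transform import Rotation as R\ndef RM(c): return R.from_quat(c["rotation"]).as_matrix()\ndef ray/; s/np.array(c\[.rotation.\])/RM(c)/g' h.py
python3 - <<'E'
from h import *
c=load('top'); f=c['frame']
a=f[170:235,150:265]; b=f[180:305,300:450]
A=cv2.resize(a,None,fx=6,fy=6,interpolation=cv2.INTER_CUBIC)  #690x390
B=cv2.resize(b,None,fx=4,fy=4,interpolation=cv2.INTER_CUBIC) #600x500
cv2.imwrite('pics/cropA.png',A); cv2.imwrite('pics/cropB.png',B)
E
```

```text
(no output)
```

View pics/cropA.png

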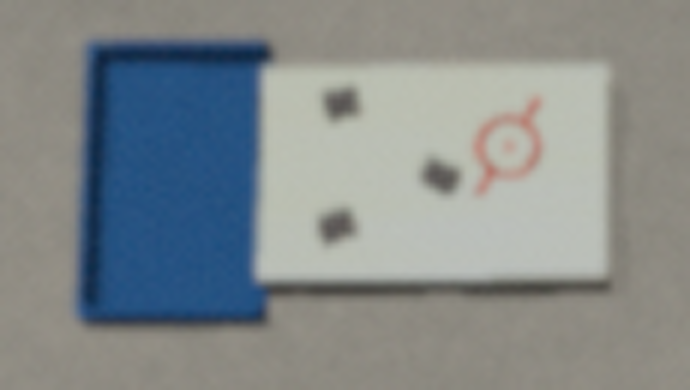

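View pics/cropB.png

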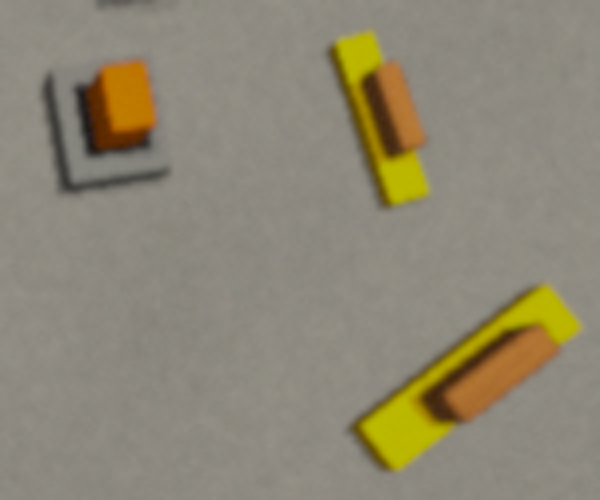

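```bash
python3 - <<'E'
from h import *
c=load('top')
def A(u,v,z): return at(c,150+(u+.5)/6-.5,170+(v+.5)/6-.5,z)
def B(u,v,z): return at(c,300+(u+.5)/4-.5,180+(v+.5)/4-.5,z)
def rect(n,P):
    P=np.array(P)[:,:2]; e=np.roll(P,-1,0)-P
    print(n,'c',P.mean(0).round(4),'L',np.linalg.norm(e,axis=1).round(4),'ang',np.degrees(np.arctan2(e[:,1],e[:,0])).round(1))
rect('plate',[A(*p,.04) for p in[(262,64),(608,64),(608,279),(255,283)]])
rect('small',[B(*p,.025) for p in[(333,46),(374,33),(429,193),(389,206)]])
rect('large',[B(*p,.025) for p in[(545,286),(581,326),(394,471),(357,424)]])
rect('gripL',[B(*p,.07) for p in[(536,328),(560,349),(467,420),(443,402)]])
rect('tray',[A(*p,.03) for p in[(90,42),(268,42),(264,322),(80,322)]])
rect('probe',[B(*p,.13) for p in[(107,66),(147,61),(155,127),(113,135)]])
rect('standtop',[B(*p,.05) for p in[(53,72),(150,62),(168,170),(70,186)]])
m=A(508,147,.04);a=A(538,98,.04);b=A(478,194,.04);d=a-b
print('mark',m.round(4),'line',np.degrees(np.arctan2(d[1],d[0])),np.linalg.norm(d))
for p in[(342,103),(440,176),(337,226)]: print('chip',A(*p,.048).round(4))
E
```

```text
plate c [0.5094 0.1324] L [0.16   0.1007 0.1605 0.1025] ang [-91.7 178.6  88.9  -1.7]
small c [ 0.4668 -0.3447] L [0.0305 0.1166 0.0293 0.1166] ang [ -74.  -166.5  106.1   14.2]
large c [ 0.2903 -0.3878] L [0.0346 0.1627 0.0379 0.1611] ang [-142.4  124.2   34.9  -57. ]
gripL c [ 0.2891 -0.3937] L [0.0197 0.0779 0.0184 0.0793] ang [-134.8  123.8   50.4  -55. ]
tray c [0.5108 0.2522] L [0.083  0.1319 0.0839 0.1318] ang [-91.7 179.3  88.2  -1.1]
probe c [ 0.4674 -0.1563] L [0.0259 0.043  0.0273 0.0448] ang [ -84.5 -176.9   99.2    1.4]
standtop c [ 0.4655 -0.154 ] L [0.0668 0.0751 0.0672 0.079 ] ang [ -85.7 -174.4   97.6    5.3]
mark [0.5199 0.098  0.04  ] line -32.59618098021091 0.052590871705755465
chip [0.541  0.1732 0.048 ]
chip [0.5056 0.1287 0.048 ]
chip [0.4838 0.1757 0.048 ]
```

The scraper meant is the small one: it measures 117 x 30 mm, while the other is 162 x 36 mm. The crop shows it clearly, with corners (333,46), (374,33), (429,193) and (389,206). Next is a move helper, then the approach.

```bash
cat >> h.py <<'E'
def sh(*T):
    """targets (x,y,z,psi deg) -> shifts in current tool axes (mm) and turn"""
    s=r.read_state(); M=R.from_quat(s['ee_rot']).as_matrix()
    psi=np.degrees(np.arctan2(M[1,1],M[0,1]))
    print('tcp',np.round(s['tcp_pos'],4),'psi',round(psi,2),'tilt',M[2].round(3),'t',s['clock'],'F',np.round(s['wrist_force'],1),'w',round(s['grip_width'],4),'j6',round(s['joints'][5],2))
    for t in T:
        d=M.T@(np.array(t[:3])-s['tcp_pos'])*1e3
        print(np.round(d,1), round(float(np.radians((psi-t[3]+180)%360-180)),3))
E
python3 - <<'E'
from h import *
sh((.45,.10,.23,104),(.467,-.345,.2,104))
E
```

```text
tcp [0.162  0.5771 0.2306] psi 74.31 tilt [ 0.    -0.002 -1.   ] t 0.1 F [-0.3  0.5 -0.3] w 0.0854 j6 -0.12
[-406.3 -381.4    1.1] -0.518
[-543.  -805.2   31.8] -0.518
```

Emit:
{"fn": "send_rows", "kwargs": {"commands": [-406, -381, 1, -0.518, -1, -406, -381, 1, -0.518, -1, -406, -381, 1, -0.518, -1, -406, -381, 1, -0.518, -1, -406, -381, 1, -0.518, -1, -406, -381, 1, -0.518, -1, -406, -381, 1, -0.518, -1, -543, -805, 32, -0.518, -1, -543, -805, 32, -0.518, -1, -543, -805, 32, -0.518, -1, -543, -805, 32, -0.518, -1, -543, -805, 32, -0.518, -1]}}

```text
clock: 1.6
tcp_pos: [0.4317, -0.1044, 0.2129]
ee_rot: [-0.122, 0.993, 0.0, 0.0]
wrist_force: [1.2, 0.4, -0.1]
grip_width: 0.0852
```

```bash
python3 -c "
from h import *
sh((.467,-.345,.2,104))"
```

```text
tcp [ 0.4317 -0.1044  0.2129] psi 103.97 tilt [-0.  0. -1.] t 1.6 F [ 1.2  0.4 -0.1] w 0.0852 j6 -2.21
[  23.8 -242.    12.9] -0.001
```

Emit:
{"fn": "send_rows", "kwargs": {"commands": [24, -242, 13, 0, -1, 24, -242, 13, 0, -1, 24, -242, 13, 0, -1, 24, -242, 13, 0, -1, 24, -242, 13, 0, -1, 24, -242, 13, 0, -1]}}

```text
clock: 2.35
tcp_pos: [0.4664, -0.3423, 0.1994]
ee_rot: [-0.121, 0.993, 0.001, -0.001]
wrist_force: [-0.0, -0.1, -0.9]
grip_width: 0.0853
```

```bash
python3 -c "
from h import *
sh((.467,-.345,.035,104))
c=grab('wrist');cv2.imwrite('pics/w1.png',cv2.resize(c['frame'],(768,576)))
print(np.round(c['origin'],3))"
```

```text
tcp [ 0.4664 -0.3423  0.1994] psi 103.95 tilt [ 0.001  0.002 -1.   ] t 2.35 F [-0.  -0.1 -0.9] w 0.0853 j6 -2.57
[-1.000e-01 -3.100e+00  1.644e+02] -0.001
[ 0.384 -0.362  0.343]
```

View pics/w1.png

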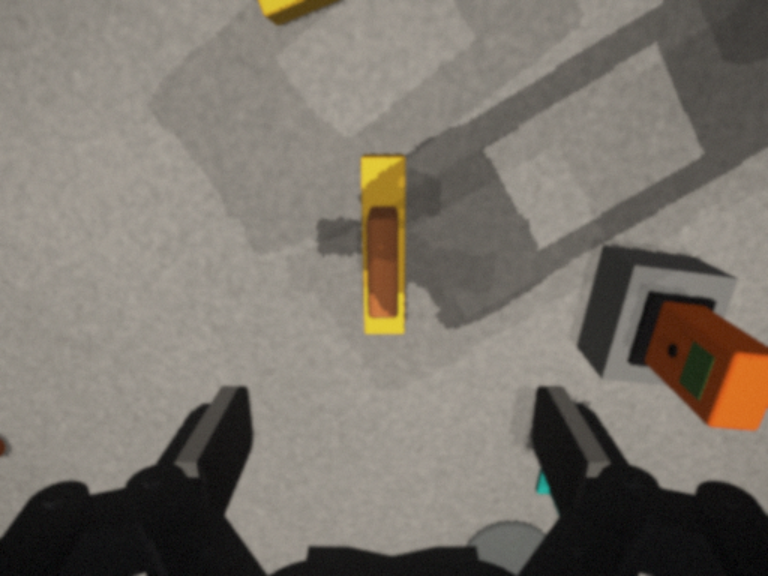

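The wrist view shows the scraper foot top with corners (361,157), (405,156), (405,333) and (364,334), almost aligned with the jaws. The probe stand is at the right.

```bash
python3 -c "
from h import *
c=load('wrist')
P=np.array([at(c,u/1.5-.17,v/1.5-.17,.025)[:2] for u,v in[(361,157),(405,156),(405,333),(364,334)]])
e=np.roll(P,-1,0)-P
print(P.mean(0),np.linalg.norm(e,axis=1),np.degrees(np.arctan2(e[:,1],e[:,0])))
x,y=P.mean(0)
sh((x,y,.035,104.5))"
```

```text
[ 0.46792973 -0.34634119] [0.02718676 0.11944151 0.02845876 0.11959095] [ 105.18390986   14.42758658  -74.5625695  -166.18085367]
tcp [ 0.4665 -0.3416  0.1996] psi 104.01 tilt [ 0.001  0.002 -1.   ] t 2.4 F [-0.8  0.5 -0.1] w 0.0857 j6 -2.57
[ -0.4  -5.2 164.6] -0.009
```

Emit:
{"fn": "send_rows", "kwargs": {"commands": [0, -3, 60, -0.007, -1, 0, -3, 110, -0.007, -1, 0, -3, 145, -0.007, -1, 0, -3, 164, -0.007, -1, 0, -3, 164, -0.007, -1, 0, -3, 164, -0.007, 1, 0, -3, 164, -0.007, 1, 0, -3, 164, -0.007, 1, 0, -3, 164, -0.007, 1, 0, -3, 164, -0.007, 1, 0, -3, 164, -0.007, 1, 0, -3, 164, -0.007, 1]}}

```text
clock: 3.9
tcp_pos: [0.4681, -0.3462, 0.0367]
ee_rot: [-0.125, 0.992, -0.0, 0.0]
wrist_force: [-1.3, 0.1, 6.0]
grip_width: 0.0172
```

```bash
python3 -c "
from h import *
sh((.46,-.3,.14,90))"
```

```text
tcp [ 0.4681 -0.3462  0.0367] psi 104.39 tilt [-0.    -0.001 -1.   ] t 3.9 F [-1.3  0.1  6. ] w 0.0172 j6 -2.58
[  -3.7   46.7 -103.3] 0.251
```

```bash
python3 -c "
from h import *
sh((.468,-.346,.25,104.4),(.5083,.085,.25,88.7),(.5083,.085,.12,88.7))"
```

```text
tcp [ 0.4681 -0.3462  0.0367] psi 104.39 tilt [-0.    -0.001 -1.   ] t 3.9 F [-1.3  0.1  6. ] w 0.0172 j6 -2.58
[-1.000e-01  0.000e+00 -2.133e+02] -0.0
[-146.2  407.5 -213.5] 0.274
[-146.2  407.6  -83.5] 0.274
```

Emit:
{"fn": "send_rows", "kwargs": {"commands": [0, 0, -30, 0, 1, 0, 0, -80, 0, 1, 0, 0, -130, 0, 1, 0, 0, -180, 0, 1, 0, 0, -214, 0, 1, -16, 45, -214, 0.03, 1, -34, 95, -214, 0.06, 1, -52, 145, -214, 0.09, 1, -70, 195, -214, 0.13, 1, -88, 245, -214, 0.16, 1, -106, 295, -214, 0.2, 1, -124, 345, -214, 0.24, 1]}}

```text
clock: 5.4
tcp_pos: [0.5017, 0.0208, 0.2497]
ee_rot: [-0.005, 1.0, -0.0, -0.0]
wrist_force: [1.3, -1.3, -3.0]
grip_width: 0.0171
```

```bash
python3 -c "
from h import *
sh((.5083,.085,.25,88.7),(.5083,.085,.12,88.7))"
```

```text
tcp [0.5017 0.0208 0.2497] psi 90.55 tilt [ 0.001 -0.    -1.   ] t 5.4 F [ 1.3 -1.3 -3. ] w 0.0171 j6 -1.68
[-7.3 64.1 -0.3] 0.032
[ -7.3  64.1 129.7] 0.032
```

Emit:
{"fn": "send_rows", "kwargs": {"commands": [-4, 35, 0, 0.02, 1, -7, 64, 0, 0.032, 1, -7, 64, 40, 0.032, 1, -7, 64, 80, 0.032, 1, -7, 64, 110, 0.032, 1, -7, 64, 130, 0.032, 1, -7, 64, 130, 0.032, 1]}}

```text
clock: 6.28
tcp_pos: [0.5065, 0.0831, 0.1184]
ee_rot: [0.01, 1.0, -0.0, -0.002]
wrist_force: [-0.9, -0.9, -1.0]
grip_width: 0.0173
```

```bash
python3 -c "
from h import *
sh((.5083,.085,.079,88.7))
c=grab('wrist');cv2.imwrite('pics/w2.png',cv2.resize(c['frame'],(768,576)))"
```

```text
tcp [0.5065 0.0831 0.1184] psi 88.8 tilt [ 0.005 -0.    -1.   ] t 6.275 F [-0.9 -0.9 -1. ] w 0.0173 j6 -1.52
[-1.9  2.  39.4] 0.002
```

View pics/w2.png

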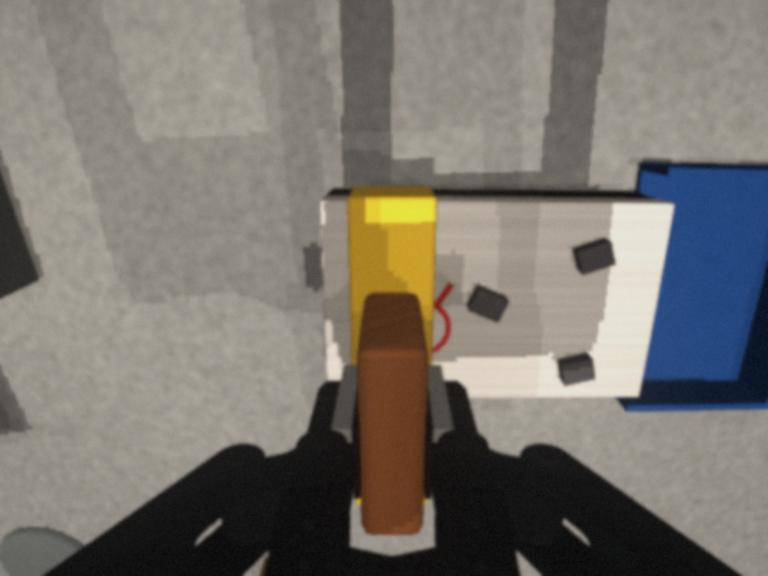

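The foot is held square with the plate: foot top x 348–436 px, and the chips lie ahead of it at (488,303), (594,256) and (576,368). A quick check of the rig pose from this view before sweeping.

```bash
python3 -c "
from h import *
c=load('wrist')
P=np.array([at(c,u/1.5-.17,v/1.5-.17,.04)[:2] for u,v in[(673,204),(640,397),(328,397),(322,203)]])
e=np.roll(P,-1,0)-P
print(P.round(4),P.mean(0),np.linalg.norm(e,axis=1),np.degrees(np.arctan2(e[:,1],e[:,0])))
for u,v in [(488,310),(594,262),(576,376)]: print(at(c,u/1.5,v/1.5,.044))
for u,v in [(363,220),(436,220)]: print(at(c,u/1.5,v/1.5,.109))"
```

```text
[[0.4617 0.2119]
 [0.5615 0.2108]
 [0.5572 0.0502]
 [0.4587 0.0538]] [0.50977932 0.13167438] [0.09980413 0.16068487 0.0985985  0.1581481 ] [ -0.58718685 -91.53464673 177.94759592  88.89866082]
[0.50982589 0.12884909 0.044     ]
[0.48735252 0.17661108 0.044     ]
[0.54600219 0.17426101 0.044     ]
[0.45303413 0.07607004 0.109     ]
[0.45349923 0.09861199 0.109     ]
```

Emit:
{"fn": "send_rows", "kwargs": {"commands": [-1, 1, 15, 0, 1, -1, 1, 30, 0, 1, -1, 1, 38, 0, 1, -1, 1, 38, 0, 1, -1, 1, 38, 0, 1]}}

```text
clock: 6.95
tcp_pos: [0.5097, 0.0841, 0.0822]
ee_rot: [0.01, 1.0, -0.0, 0.0]
wrist_force: [-0.5, -0.9, -2.1]
grip_width: 0.0175
```

```bash
python3 -c "
from h import *
sh((.5117,.228,.079,88.7))"
```

```text
tcp [0.5097 0.0841 0.0822] psi 88.81 tilt [-0. -0. -1.] t 6.95 F [-0.5 -0.9 -2.1] w 0.0175 j6 -1.52
[  1.  143.9   3.2] 0.002
```

Emit:
{"fn": "send_rows", "kwargs": {"commands": [0, 0, 2, 0, 1, 0, 0, 4, 0, 1, 0, 0, 4, 0, 1]}}

```text
clock: 7.32
tcp_pos: [0.5094, 0.0841, 0.078]
ee_rot: [0.01, 1.0, -0.0, -0.0]
wrist_force: [0.1, 0.5, -2.1]
grip_width: 0.0173
```

No contact (force −2.1 N is the scraper's weight). Sweeping.

Emit:
{"fn": "send_rows", "kwargs": {"commands": [0, 10, 0, 0, 1, 0, 24, 0, 0, 1, 0, 38, 0, 0, 1, 0, 52, 0, 0, 1, 0, 66, 0, 0, 1, 0, 80, 0, 0, 1, 0, 94, 0, 0, 1, 0, 107, 0, 0, 1, 0, 119, 0, 0, 1, 0, 130, 0, 0, 1, 0, 138, 0, 0, 1, 0, 145, 0, 0, 1]}}

```text
clock: 8.82
tcp_pos: [0.5125, 0.2296, 0.078]
ee_rot: [0.01, 1.0, -0.0, -0.0]
wrist_force: [-0.5, 0.9, -1.4]
grip_width: 0.0174
```

```bash
python3 -c "
from h import *
sh((.5117,.10,.079,88.7))
c=grab('wrist');cv2.imwrite('pics/w3.png',cv2.resize(c['frame'],(768,576)))"
```

```text
tcp [0.5125 0.2296 0.078 ] psi 88.81 tilt [ 0. -0. -1.] t 8.825 F [-0.5  0.9 -1.4] w 0.0174 j6 -1.25
[  -1.9 -129.6   -1. ] 0.002
```

View pics/w3.png

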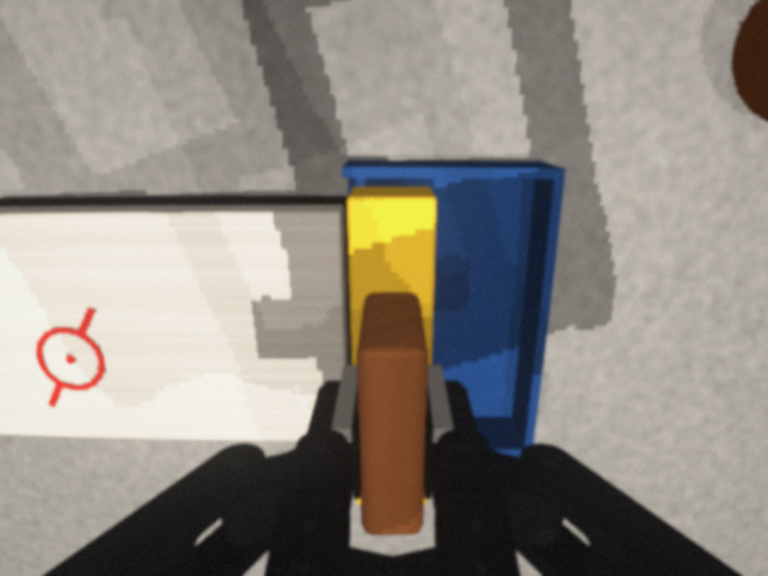

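The plate is clear; only the ring at (71,358) is left on it. The chips are presumably in the tray under the foot, to be checked from the top view. Next I set the scraper down at about (0.44, −0.02).

```bash
python3 -c "
from h import *
c=load('wrist')
q=[at(c,u/1.5-.17,v/1.5-.17,.04) for u,v in[(71,358),(93,308),(52,405)]];d=q[2]-q[1]
print(q[0],np.degrees(np.arctan2(d[1],d[0])),np.linalg.norm(d))
sh((.5125,.22,.15,88.8),(.44,-.02,.15,88.8),(.44,-.02,.0375,88.8))"
```

```text
[0.51934469 0.09702151 0.04      ] -33.18224536959759 0.05336098863597008
tcp [0.5126 0.2302 0.078 ] psi 88.81 tilt [-0.  0. -1.] t 8.875 F [ 0.2  1.3 -2.7] w 0.0173 j6 -1.25
[ -0.1 -10.2 -72. ] 0.0
[  67.4 -251.6  -72.1] 0.0
[  67.4 -251.7   40.4] 0.0
```

Emit:
{"fn": "send_rows", "kwargs": {"commands": [0, 0, -25, 0, 1, 0, -5, -55, 0, 1, 5, -20, -72, 0, 1, 18, -65, -72, 0, 1, 30, -112, -72, 0, 1, 43, -160, -72, 0, 1, 55, -207, -72, 0, 1, 67, -251, -72, 0, 1, 67, -251, -45, 0, 1, 67, -251, -10, 0, 1, 67, -251, 20, 0, 1, 67, -251, 32, 0, 1]}}

```text
clock: 10.38
tcp_pos: [0.4383, -0.0207, 0.0447]
ee_rot: [0.011, 1.0, 0.0, -0.002]
wrist_force: [-1.0, -0.5, -1.7]
grip_width: 0.0171
```

Emit:
{"fn": "send_rows", "kwargs": {"commands": [0, 0, 4, 0, 1, 0, 0, 7, 0, 1, 0, 0, 8, 0, 1]}}

```text
clock: 10.75
tcp_pos: [0.4409, -0.0205, 0.0386]
ee_rot: [0.01, 1.0, -0.0, 0.001]
wrist_force: [-0.0, 0.3, -1.1]
grip_width: 0.0172
```

Emit:
{"fn": "send_rows", "kwargs": {"commands": [0, 0, 1, 0, 1, 0, 0, 2, 0, 1, 0, 0, 2.5, 0, 1]}}

```text
clock: 11.12
tcp_pos: [0.4406, -0.0206, 0.0366]
ee_rot: [0.01, 1.0, -0.0, 0.0]
wrist_force: [-4.6, -0.3, 22.2]
grip_width: 0.0169
```

Contact with the bench. I release, rise, and look from the top camera before going for the probe.

Emit:
{"fn": "send_rows", "kwargs": {"commands": [0, 0, -1.5, 0, 1, 0, 0, -1.5, 0, -1, 0, 0, -1.5, 0, -1, 0, 0, -1.5, 0, -1, 0, 0, -1.5, 0, -1, 0, 0, -1.5, 0, -1, 0, 0, -40, 0, -1, 0, 0, -100, 0, -1, 0, 0, -150, 0, -1, 0, 0, -200, 0, -1, 0, 0, -200, 0, -1]}}

```text
clock: 12.5
tcp_pos: [0.4431, -0.0209, 0.2393]
ee_rot: [0.01, 1.0, -0.001, 0.004]
wrist_force: [-0.6, 0.3, -0.7]
grip_width: 0.0854
```

```bash
python3 -c "
from h import *
sh((.467,-.156,.237,94))"
```

```text
tcp [ 0.4431 -0.0209  0.2393] psi 88.81 tilt [-0.008 -0.002 -1.   ] t 12.5 F [-0.6  0.3 -0.7] w 0.0854 j6 -1.75
[ -26.7 -134.5    2.8] -0.091
```

Emit:
{"fn": "send_rows", "kwargs": {"commands": [-9, -45, 1, -0.03, -1, -18, -90, 2, -0.06, -1, -27, -134, 3, -0.09, -1, -27, -134, 3, -0.09, -1, -27, -134, 3, -0.09, -1]}}

```text
clock: 13.12
tcp_pos: [0.4634, -0.1542, 0.2313]
ee_rot: [-0.034, 0.999, 0.001, -0.001]
wrist_force: [-0.2, 0.6, -0.3]
grip_width: 0.0851
```

```bash
python3 -c "
from h import *
sh((.467,-.156,.237,94))
w=grab('wrist');t=grab('top')
W=cv2.resize(w['frame'],(640,480))
# 1.25x
T=cv2.resize(t['frame'][170:235,155:330],None,fx=3.6,fy=3.6,interpolation=cv2.INTER_CUBIC)
T=cv2.resize(t['frame'][170:230,155:255],(200,120),interpolation=cv2.INTER_CUBIC)
im=np.zeros((600,800,3),np.uint8); im[:480,:640]=W
T=cv2.resize(t['frame'][175:231,155:325],None,fx=4.7,fy=4.7,interpolation=cv2.INTER_CUBIC)[:120] if 0 else cv2.resize(t['frame'][172:228,160:200],(160,224),interpolation=cv2.INTER_CUBIC)
im[:224,640:]=T
S=cv2.resize(t['frame'][190:250,180:380],(400,120),interpolation=cv2.INTER_CUBIC); im[480:,:400]=S
cv2.imwrite('pics/w4.png',im)"
```

```text
tcp [ 0.4634 -0.1542  0.2313] psi 93.91 tilt [ 0.002  0.002 -1.   ] t 13.125 F [-0.2  0.6 -0.3] w 0.0851 j6 -2.1
[-3.5 -2.1 -5.7] -0.002
```

View pics/w4.png

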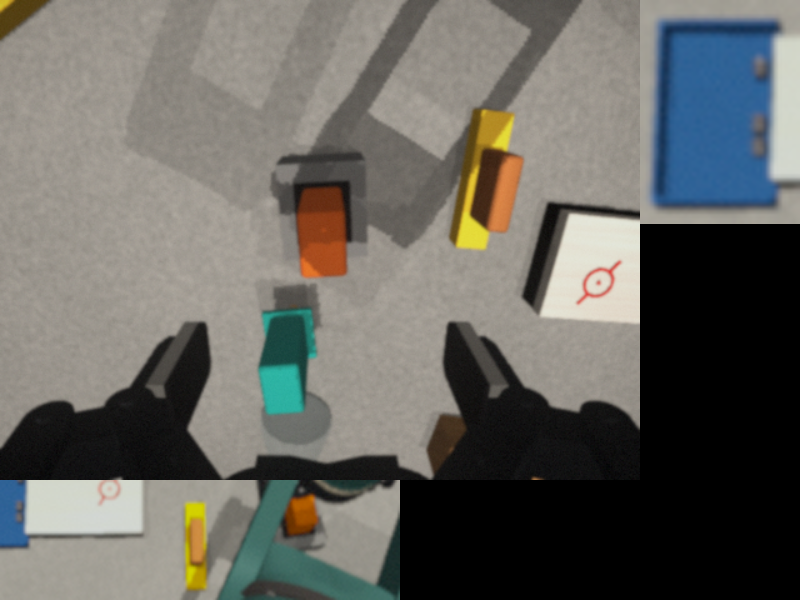

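Three chips show in the tray (at (760,68), (758,124) and (758,147) in the inset), and the scraper stands on the bench. I'll enlarge the probe to get its pose.

```bash
python3 -c "
from h import *
w=load('wrist'); a=w['frame'][110:230,210:310]
a=cv2.convertScaleAbs(a,alpha=1.3)
cv2.imwrite('pics/w5.png',cv2.resize(a,None,fx=5,fy=5,interpolation=cv2.INTER_CUBIC))
print(w['origin'])"
```

```text
[ 0.37917705 -0.15948661  0.37463164]
```

View pics/w5.png

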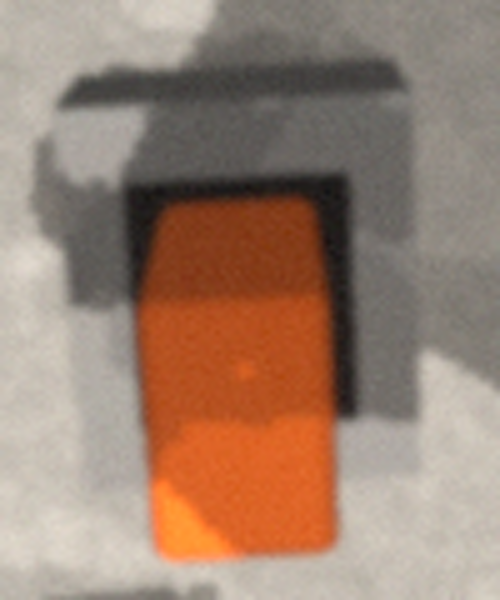

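The crop shows the probe's top face with corners (140,303), (328,297), (337,550) and (157,560), and the flange's near edge from (125,188) to (348,178).

```bash
python3 -c "
from h import *
c=load('wrist')
def rect(L,z):
    P=np.array([at(c,210+(u+.5)/5-.5,110+(v+.5)/5-.5,z)[:2] for u,v in L]);e=np.roll(P,-1,0)-P
    print(P.mean(0),np.linalg.norm(e,axis=1).round(4),np.degrees(np.arctan2(e[:,1],e[:,0])).round(1)); return P
rect([(140,303),(328,297),(337,550),(157,560)],.13)
P=rect([(125,188),(348,178),(355,415)],.056)
a=np.radians(4); m=(P[0]+P[1])/2; print('flange c',m+.025*np.array([np.cos(a),np.sin(a)]))
rect([(60,105),(410,90),(418,472),(85,488)],.05)
sh((.467,-.156,.105,94))"
```

```text
[ 0.46770873 -0.15560005] [0.0285 0.0419 0.0288 0.0427] [  95.8    6.7  -82.7 -173.8]
[ 0.45899858 -0.14954488] [0.0431 0.0485 0.065 ] [  96.5    6.6 -131.8]
flange c [ 0.46867943 -0.15679233]
[ 0.46780096 -0.15565913] [0.0679 0.0794 0.0697 0.08  ] [  96.3    6.8  -83.2 -174.5]
tcp [ 0.4636 -0.1536  0.2318] psi 94.0 tilt [ 0.002  0.001 -1.   ] t 13.225 F [-0.1 -0.4 -0.3] w 0.0855 j6 -2.1
[ -3.4  -2.7 126.8] -0.0
```

```bash
python3 -c "
from h import *
sh((.468,-.156,.15,96.4))"
```

```text
tcp [ 0.4636 -0.1536  0.2318] psi 94.0 tilt [ 0.002  0.001 -1.   ] t 13.225 F [-0.1 -0.4 -0.3] w 0.0855 j6 -2.1
[-4.3 -2.7 81.8] -0.042
```

Emit:
{"fn": "send_rows", "kwargs": {"commands": [-4.3, -2.7, 40, -0.042, -1, -4.3, -2.7, 82, -0.042, -1, -4.3, -2.7, 82, -0.042, -1, -4.3, -2.7, 82, -0.042, -1]}}

```text
clock: 13.72
tcp_pos: [0.4695, -0.157, 0.1516]
ee_rot: [-0.056, 0.998, -0.0, 0.0]
wrist_force: [0.6, 0.6, 1.0]
grip_width: 0.0855
```

```bash
python3 -c "
from h import *
sh((.468,-.156,.078,96.4))"
```

```text
tcp [ 0.4695 -0.157   0.1516] psi 96.42 tilt [-0.001 -0.001 -1.   ] t 13.725 F [0.6 0.6 1. ] w 0.0855 j6 -2.15
[ 1.4  1.2 73.6] 0.0
```

Emit:
{"fn": "send_rows", "kwargs": {"commands": [1.4, 1.2, 30, 0, -1, 1.4, 1.2, 60, 0, -1, 1.4, 1.2, 73, 0, -1, 1.4, 1.2, 73, 0, -1, 1.4, 1.2, 73, 0, 1, 1.4, 1.2, 73, 0, 1, 1.4, 1.2, 73, 0, 1, 1.4, 1.2, 73, 0, 1, 1.4, 1.2, 73, 0, 1, 1.4, 1.2, 73, 0, 1]}}

```text
clock: 14.98
tcp_pos: [0.4679, -0.1566, 0.0782]
ee_rot: [-0.056, 0.998, -0.0, 0.001]
wrist_force: [-0.3, -0.3, 5.9]
grip_width: 0.0296
```

```bash
python3 -c "
from h import *
sh((.468,-.156,.2,96.4),(.5195,.0975,.2,57))"
```

```text
tcp [ 0.4679 -0.1566  0.0782] psi 96.37 tilt [-0.001 -0.001 -1.   ] t 14.975 F [-0.3 -0.3  5.9] w 0.0296 j6 -2.14
[  -0.3    0.5 -121.8] -0.0
[ -79.6  246.7 -121.9] 0.687
```

Emit:
{"fn": "send_rows", "kwargs": {"commands": [0, 0, -15, 0, 1, 0, 0, -40, 0, 1, 0, 0, -75, 0, 1, 0, 0, -110, 0, 1, 0, 0, -122, 0, 1, -10, 30, -122, 0.08, 1, -23, 72, -122, 0.2, 1, -36, 114, -122, 0.32, 1, -50, 156, -122, 0.44, 1, -64, 198, -122, 0.55, 1, -74, 230, -122, 0.64, 1, -80, 247, -122, 0.687, 1]}}

```text
clock: 16.48
tcp_pos: [0.5187, 0.0998, 0.1986]
ee_rot: [0.284, 0.959, -0.0, -0.001]
wrist_force: [0.3, -0.5, -1.9]
grip_width: 0.0296
```

Emit:
{"fn": "send_rows", "kwargs": {"commands": [0, 0, 20, 0, 1, 0, 0, 45, 0, 1, 0, 0, 60, 0, 1, 0, 0, 60, 0, 1, 0, 0, 60, 0, 1]}}

```text
clock: 17.1
tcp_pos: [0.52, 0.098, 0.14]
ee_rot: [0.284, 0.959, 0.0, 0.0]
wrist_force: [0.0, 0.5, -2.0]
grip_width: 0.0292
```

```bash
python3 -c "
from h import *
sh((.5195,.0975,.108,57))
s=grab('scene');w=grab('wrist')
print('tip expected', proj(s,(*r.read_state()['tcp_pos'][:2],r.read_state()['tcp_pos'][2]-.0732)), 'mark',proj(s,(.5195,.0975,.04)))
im=np.zeros((600,800,3),np.uint8)
im[:600,:400]=cv2.resize(s['frame'][165:285,225:305],(400,600),interpolation=cv2.INTER_CUBIC)
im[:300,400:]=cv2.resize(w['frame'],(400,300))
cv2.imwrite('pics/w6.png',im)"
```

```text
tcp [0.52  0.098 0.14 ] psi 57.0 tilt [-0.001  0.    -1.   ] t 17.1 F [ 0.   0.5 -2. ] w 0.0292 j6 -0.94
[ 0.2 -0.7 32. ] -0.0
tip expected (np.float64(266.4732297031983), np.float64(206.397410682023)) mark (np.float64(266.25346178914214), np.float64(213.1473640654815))
```

View pics/w6.png

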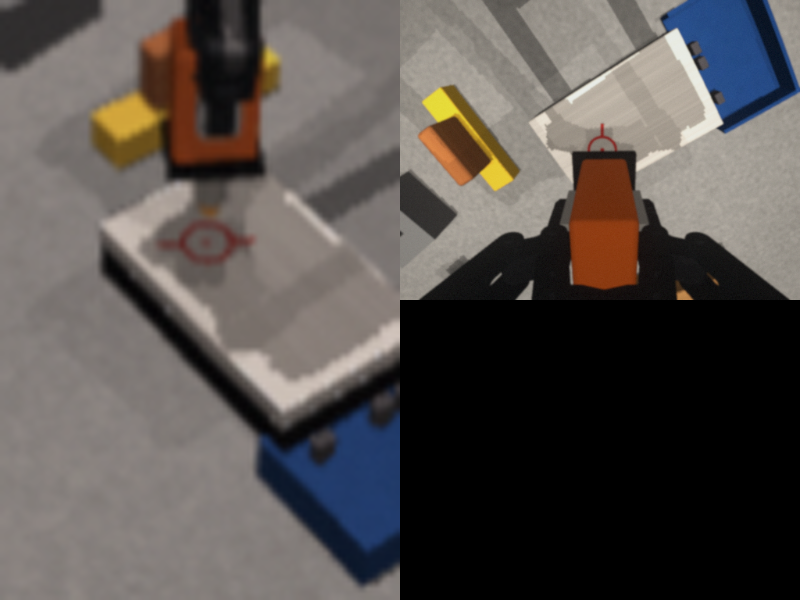

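Scene crop: the tip end at (209,213) is straight above the ring dot at (207,242), as projected. Wrist inset: the dash at (602,130) is parallel to the probe, and three chips are in the tray. Lowering.

Emit:
{"fn": "send_rows", "kwargs": {"commands": [0, -0.5, 12, 0, 1, 0, -0.5, 22, 0, 1, 0, -0.5, 26, 0, 1, 0, -0.5, 28, 0, 1, 0, -0.5, 28, 0, 1, 0, -0.5, 28, 0, 1]}}

```text
clock: 17.95
tcp_pos: [0.5194, 0.0977, 0.1117]
ee_rot: [0.284, 0.959, 0.0, 0.0]
wrist_force: [-0.7, 0.9, -0.6]
grip_width: 0.0297
```

Emit:
{"fn": "send_rows", "kwargs": {"commands": [0, 0, 1, 0, 1, 0, 0, 2, 0, 1, 0, 0, 2, 0, 1, 0, 0, 2, 0, 1]}}

```text
clock: 18.45
tcp_pos: [0.5195, 0.0977, 0.1096]
ee_rot: [0.284, 0.959, 0.0, 0.0]
wrist_force: [-0.2, 1.1, 0.8]
grip_width: 0.0291
```

```bash
cat > f.py <<'E'
from h import *
F=[];Z=[]
for i in range(12):
    c=viewer.camera('scene'); s=r.read_state(); F.append(s['wrist_force'][2]); Z.append(s['tcp_pos'])
print(np.mean(F),np.std(F),np.mean(Z,0).round(4),s['clock'])
E
python3 f.py
```

```text
0.298294043612865 0.428606510713954 [0.5195 0.0977 0.1096] 19.05
```

Emit:
{"fn": "send_rows", "kwargs": {"commands": [0, 0, 1, 0, 1, 0, 0, 1.6, 0, 1, 0, 0, 1.6, 0, 1, 0, 0, 1.6, 0, 1]}}

```text
clock: 19.55
tcp_pos: [0.5194, 0.0977, 0.108]
ee_rot: [0.284, 0.959, 0.0, 0.0]
wrist_force: [1.7, 0.7, 1.4]
grip_width: 0.0292
```

```bash
python3 f.py; python3 -c "
from h import *
sh((.5195,.0975,.108,57))
s=grab('scene');w=grab('top')
im=np.zeros((600,800,3),np.uint8)
im[:600,:400]=cv2.resize(s['frame'][165:285,225:305],(400,600),interpolation=cv2.INTER_CUBIC)
im[:300,400:]=cv2.resize(w['frame'][100:300,150:417],(400,300))
im[300:,400:]=cv2.resize(s['frame'],(400,300))
cv2.imwrite('pics/w7.png',im)"
```

```text
1.228586123471757 0.48070544941288623 [0.5194 0.0977 0.108 ] 20.15
tcp [0.5194 0.0977 0.108 ] psi 57.01 tilt [-0.  0. -1.] t 20.15 F [1.7 0.7 0.6] w 0.0297 j6 -0.94
[-0.2 -0.1 -0. ] 0.0
```

View pics/w7.png

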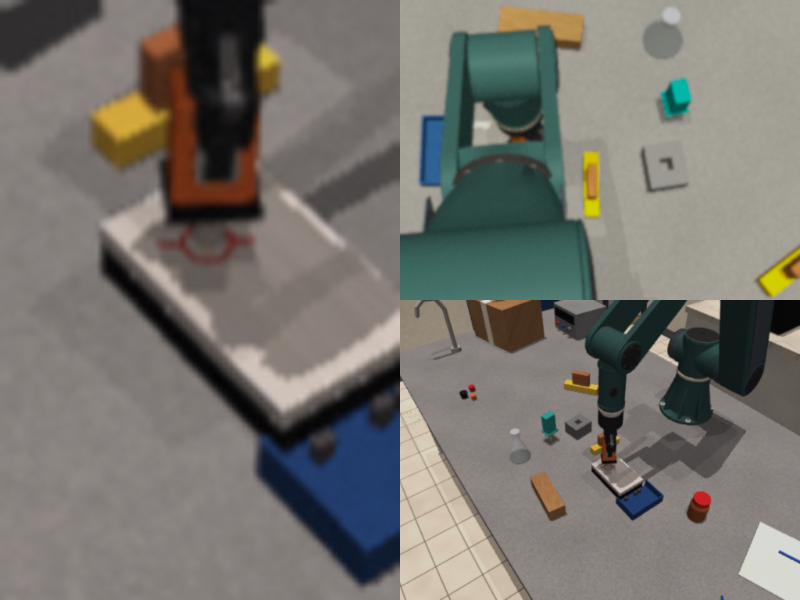

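The tip is on the dot inside the ring at about (208,240), and the flask, carton and jar are undisturbed. The spring force is 1.23 + 1.77 ≈ 3.0 N, which is half-way.

```bash
python3 -c "
from h import *
print(order.sign_off())"
```

```text
the job is handed in; nothing more can be done
None
```

I swept the three chips into the tray and set the yellow scraper (the 120 mm one) upright on the bench, clear of plate and tray. The orange probe is now held with its tip pressed inside the red ring. The job was handed in at about 20 s, against the 61 s limit.

The last checks agreed with each other:
- **Chips:** all three were seen in the tray and the plate was clear.
- **Tip position:** the tip is within about 1 mm of the ring centre as I measured it (calibration about 2 mm).
- **Probe attitude:** it is upright. Its broad faces are within about 0.5° of the red line, which I measured twice at −32.6° and −33.2°.
- **Spring push:** force and height both put the tip about 5 mm in. The averaged wrist force, with the probe's weight added back, gives about 3.0 N. Single force readings scatter by about 0.5 N (1 mm of spring travel), and the spring travel itself could not be read directly.
- **Bystanders:** the flask, carton and jar had not visibly moved in the last pictures.

The highest force I saw was a brief 22 N at the wrist when the scraper touched down on the bench. None of the checks failed.

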